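Set the badge press depth and hold the pusher on its stop

ROBOT

A 7-joint arm with a two-finger parallel gripper is mounted at the origin on the work surface. World frame = base frame: x ahead of the robot, y to its left, z up, the work surface at z = 0. Lengths are in m, angles in degrees, forces in N, time in s.
With the tool pointing down it reaches from about 0.425 to 0.875 m from the base axis. Payload 4.7 kg.
Tool frame: the origin (TCP) lies between the finger pads; the fingertips stand 8 mm ahead of it and the grasp point (between the pads) lies 11 mm behind it (env.tip_extent is the distance from the TCP to the fingertips, in m); z points along the fingers, y is the line along which they close (so a half turn about z gives the same grasp; the last joint's range is limited). The gripper opens to 87 mm and grips with 3 to 60 N. Pads are 19 mm wide; open, the fingers measure 117 mm over their backs; the gripper's body (75 mm by 190 mm) begins 51 mm behind the grasp point.
Start: joints at [72.829, 18.392, -4.016, 83.108, 1.295, 78.541, -3.26], TCP at [0.201, -0.618, 0.231] pointing down, gripper open.
Joint ranges: [-163.93, 163.93], [-17.29, 119.83], [-79.2, 71.16], [3.27, 140.29], [-89.18, 269.18], [5.43, 117.66], [-154.24, 154.24]. Speed limits (degrees/s): [147.25, 147.25, 180, 180, 180, 180, 180].

INTERFACE

Orientations are given as [roll, pitch, yaw] about the fixed x, y, z axes, in that order (R = Rz(yaw) Ry(pitch) Rx(roll)).
In Python, from cell import sensors, vision, workorder, env gives the robot as it stands.
- The arm moves only by the tool drive_tool, never from a script. Its argument "moves" is a list of rows, each an object of numbers: "x", "y", "z": the shift along the tool's x, y, z in mm; "rx", "ry", "rz": the turn, a rotation vector about the tool's x, y, z in rad; "fingers": the closure, from -1 (fully open) to 1 (shut). In form: [{"x": .., "y": .., "z": .., "rx": .., "ry": .., "rz": .., "fingers": ..}, ...]. A call has 1 to 20 rows; each row is the pose to reach, as a shift and turn from the pose commanded when the call began, along the tool's axes at that moment; what a row does not reach only later rows make up. A row lasts 1/8 s, in which the tool goes at most 62.5 mm and 10.7 degrees, less where a joint would pass 70% of its speed; a pose out of reach is approached as far as the arm can. A call with a gripper value outside its range is refused whole. The fingers move at their own pace and stop on an object; "force" is the grip in N (left out, the last holds). Time passes only in rows, so rows that repeat a pose let the fingers close. It gives the time, the measured TCP pose, the force, the opening and the grip force at its end, in the units of the state.
- sensors.get_obs(): the state, without advancing time (a new reading comes with each control period).
- vision.read_camera(name): name is "scene" or "top"; returns a dict with "image" (480x640x3 uint8, red, green, blue), "fx", "fy", "cx", "cy" (pixels), "R" (3x3) and "t" (3): a world point X has camera coordinates R X + t. Camera axes: x right, y down, z forward; pixel columns grow to the right and rows downward; lengths in m; the calibration is good to about 2 mm. A picture is of the moment at which its call begins. There is no depth.
- workorder.sign_off(): hands the job in; it is judged then, once.
The state is a dict: "time_s": time; "qpos": joint angles; "joint_velocities": joint speeds; "effort": joint torques, N m; "tool_pos": TCP position; "tool_rot": TCP orientation; "force": force on the tool from outside, world axes, zero at the start; "wrist_torque": the same for the moment, N m; "grip_width": finger opening in m; "grasp_force": force on a finger pad.
Only numpy, scipy, OpenCV 4.12 (cv2) and the standard library are available. Lean on these libraries where they do the work, as an engineer would, in place of code of your own. Each camera call takes 0.05 s, during which the arm holds its last target. There are 200 camera calls.

TASK

Set the badge press to depth by turning its black knob in small turns until the black pointer stands at the red mark. Then put the red-handled pusher upright into the press, push it down against the sprung plunger until its flange sits flat on the aluminium stop collar, and hold it there with a steady, moderate push: finish while still holding it down, with the pointer still at the mark. Leave the blue pusher, the red mark and the other things on the table where they are.

Things in the scene. Friction and masses are not known exactly. Their poses are not given: they have to be found in the camera images.
- press: Badge press fixed to the table: black base plate 200 mm (its x) by 270 mm (its y), 20 mm high. Origin at the centre of its underside, z up. On it, in its own frame: a round die at x 0, y +65 mm (steel wall 100 mm across, 46 mm above the table, the stop collar inside it), the depth knob at x -15, y -75 mm, and a white scale at x +30 to +88 mm, y -126 to -34 mm.
- depth_knob (a joint): Black depth knob with a bar grip, on a vertical axis. Value in rad, 0 to 3, growing clockwise seen from above. It is stiff (about 0.08 N m) and stays where it is left. It drives the pointer 20 mm per rad towards the press's +y, and lowers the stop collar by 1.33 mm per rad. At the start it stands at 0.2 to 0.7 rad.
- depth_knob_grip (a point): Point on the knob's axis at the height to grip, 57 mm above the table. The point turns with the knob: its x axis runs along the bar grip. The bar is 46 mm long, 14 mm thick, from 34 to 64 mm above the table, on a disc 48 mm across whose top is at 34 mm.
- pointer_tip (a point): Tip of the black pointer, a flat finger 4 mm wide, 30 mm long (along the press's x) on the white scale, pointing to the press's +x. Only the knob moves it, along the press's y, 0 to 60 mm. Axes as the press.
- mark_tip (a point): The red mark on the scale: a small red block 4 mm wide (along the press's y), 12 mm long (along x), just beyond the pointer's tip; this point is its end next to the pointer. The pointer is on the mark when both have the same y in the press's frame. Axes as the press. The mark stays where it is: it is not to be pushed.
- collar_top (a point): Centre of the top face of the aluminium stop collar in the die: the hard stop. Ring with a bore of 62 mm, 88 mm outer diameter, its top 60 mm above the table with the knob at 0 and lower as the knob turns clockwise (57 to 58.5 mm when set to the mark). Only the knob moves it. Axes as the press.
- plunger: Sprung plunger: a white badge with black stripes fixed on it, 57 mm across, in the collar's bore; origin at the centre of its top face, free 50 mm above the table (7 to 9 mm below the collar's top once set). It goes straight down up to 20 mm; the spring pushes up with 3.2 N plus 0.4 N per mm. With the red pusher on the stop it is down 13 to 15 mm and pushes about 9 N: let go, the pusher rises.
- red_pusher: Red-handled pusher, loose, upright on the table at the start, 0.2 to 0.3 kg. Round, from below: aluminium plug 56 mm across, 22 mm high, chamfered foot (3 mm play all round in the collar's bore); steel flange 80 mm across from 22 to 32 mm; red grip 32 mm across from 32 to 87 mm. Origin at the centre of its underside, z up along its axis.
- pusher_shoulder (a point): Centre of the flange's lower face on the red pusher, 22 mm above its underside: this face meets the collar's top when the pusher is home. Axes as the pusher.
- collar: The stop collar itself; origin on its axis, 28 mm below its top. A total push of 15 to 30 N, spring included, holds the pusher on it well.
- blue_pusher: A smaller blue-handled pusher for another badge size, loose, standing upright: plug 40 mm across, flange 60 mm, blue grip 26 mm across from 32 to 87 mm high. Origin at the centre of its underside. Not for this job; the two pushers may stand either way round.
- badge_a: White badge with black stripes, disc 56 mm across, 6 mm thick, lying on the table; origin at the centre of its underside. A bystander.
- badge_b: Black badge with white stripes, disc 56 mm across, 6 mm thick, lying on the table; origin at the centre of its underside. A bystander.
- badge_c: White badge with blue stripes, disc 56 mm across, 6 mm thick, lying on the table; origin at the centre of its underside. A bystander.
- cup: White paper cup, 76 mm across at the rim, 95 mm high; origin at the centre of its underside. A bystander.
- jar: Glass jar with white lid, 64 mm across, 90 mm high; origin at the centre of its underside. A bystander.
- screwdriver: Screwdriver with yellow handle, 200 mm long, 26 mm thick, lying on the table along its x; origin under its middle. A bystander.
Not all that is in view belongs to the job. What is shaped like the red_pusher but green or turquoise is not meant.

How it is judged (in metres and radians):
On the way, in this order (a step that is already met when the one before it is completed fails the run):
1. the pointer stands at the red mark (within 3 mm) before the red pusher has been put on the press (y of pointer_tip in the frame of mark_tip between -0.003 and 0.003 m and horizontal distance between red_pusher and collar_top above 0.08 m), for 0.3 s.
2. the red pusher is pressed home against the spring: its flange flat on the stop collar (z of pusher_shoulder in the frame of collar_top between -0.002 and 0.0015 m and horizontal distance between pusher_shoulder and collar_top below 0.005 m and angle between red_pusher's own z axis and vertical below 0.06 rad and contact force between red_pusher and collar above 1.5 N and contact force between red_pusher and plunger above 4 N), for 0.2 s.
At the end, for the whole second after the job is handed in: Pointer within 3 mm of the red mark; red pusher upright (0.06 rad) and centred (5 mm) in the die, flange on the stop collar (-2 to +1.5 mm), pressing the collar with 1.5 to 50 N and the plunger with over 4 N, still (under 10 mm/s), held down by the robot (all of step 2 and y of pointer_tip in the frame of mark_tip between -0.003 and 0.003 m and contact force between red_pusher and collar below 50 N and contact force between any of the fingers, the arm and red_pusher above 2 N and linear speed of red_pusher below 0.01 m/s); the arm keeps its last pose, push and grip.
It fails at once if another thing on the table is moved by more than 30 mm (distance of any of blue_pusher, badge_a, badge_b, badge_c, cup, jar, screwdriver from where it was at the start of the episode above 0.03 m).
It fails at once if the red mark is pushed by more than 3 mm (distance of mark_tip from where it was at the start of the episode above 0.003 m).
It also fails if it takes over 64 s, if anything falls off the work surface, if the arm or the gripper's body presses on something with over 40 N, if the wrist force passes 120 N, or if a joint passes its speed limit or range.

## Working session

There is one attempt and no reset: what is moved stays moved. The work goes in short steps, Python scripts to look and compute and a tool call to move; the robot and the scene stay as the last step left them, time stands still between calls to the robot, and variables do not carry over. Pictures are saved under pics/ and viewed, at most 10 in all, crops included, and the job is handed in when it is done.

Besides the shell and the picture viewer there is one more tool, called as name([rows], argument=value, ...), one row to a line, values as JSON. drive_tool: Moves the arm, as the interface text tells. Its arguments: {"type":"object","properties":{"moves":{"type":"array"},"force":{"type":"number"}},"required":["moves"]}

```bash
ls; mkdir -p pics
cat > h.py <<'E'
import numpy as np, cv2
from cell import sensors, vision, workorder, env
def cam(n):
    c=vision.read_camera(n); c['R']=np.array(c['R']);c['t']=np.array(c['t']); return c
def ray(c,u,v,z):
    C=-c['R'].T@c['t']; d=c['R'].T@np.array([(u-c['cx'])/c['fx'],(v-c['cy'])/c['fy'],1]); return C+d*(z-C[2])/d[2]
def proj(c,X):
    p=c['R']@np.array(X)+c['t']; return c['fx']*p[0]/p[2]+c['cx'],c['fy']*p[1]/p[2]+c['cy']
def save(n,im): cv2.imwrite('pics/'+n+'.png',im[:,:,::-1])
E
python3 - <<'E'
from h import *
for n in ('scene','top'):
    c=cam(n); save(n+'0',c['image']); print(n,c['fx'],-c['R'].T@c['t'],c['R'].round(3).tolist()); np.savez(n+'0.npz',**c)
print(sensors.get_obs())
E
```

```text
pics
scene 452.2853146082177 [ 1.36766359 -0.45557693  0.79651376] [[0.494, 0.869, 0.004], [0.537, -0.302, -0.788], [-0.683, 0.392, -0.616]]
top 524.0622977078791 [0.31382998 0.0032606  1.33715112] [[-0.107, -0.994, -0.003], [-0.972, 0.105, -0.209], [0.208, -0.02, -0.978]]
{'time_s': 0.1, 'qpos': array([72.82945081, 18.43466164, -4.01442572, 83.16895906,  1.29640445,
       78.54149986, -3.25872095]), 'joint_velocities': array([-0.01578193, -0.14167252,  0.06816722, -0.23314989,  0.03103146,
        0.00755767, -0.01507687]), 'effort': array([ 2.60612687e-04, -4.92572522e+01, -4.05657962e-01, -3.13396239e+01,
       -6.41447143e-02,  3.95186828e-02,  9.71334339e-05]), 'tool_pos': array([ 0.20040938, -0.61781461,  0.22956327]), 'tool_rot': array([-1.79900187e+02,  7.27612508e-03,  1.79806832e+01]), 'force': array([1.35301757, 0.29643693, 0.05458721]), 'wrist_torque': array([ 0.06051514,  0.01589731, -0.0081623 ]), 'grasp_force': 0.0, 'grip_width': 0.0869342401511201}
```

View pics/scene0.png

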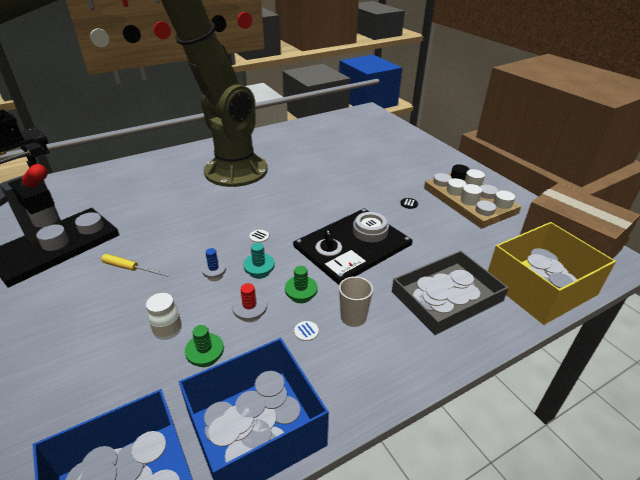

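View pics/top0.png

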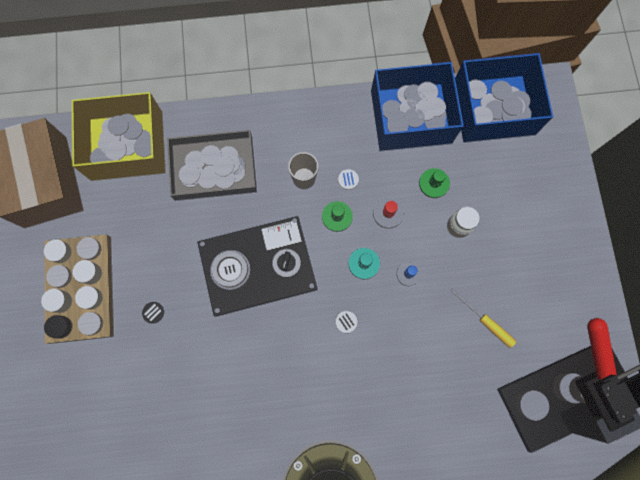

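The red-pusher candidates, as scene / top pixels:
- Red: (248,300) / (389,210). This one matches the description.
- Green: (301,283) / (338,215) and (204,345) / (436,182).
- Turquoise: (259,258) / (365,262).
- Blue: (212,262) / (408,272).
- A red lever on another press: (35,175) / (600,340).

Next I'll measure and check a close crop.

```bash
cat > m.py <<'E'
from h import *
def load(n):
    return dict(np.load(n+'0.npz'))
T,S=load('top'),load('scene')
def redcomp(c,box):
    x0,y0,x1,y1=box; im=c['image'][y0:y1,x0:x1].astype(int)
    m=((im[...,0]>110)&(im[...,1]<70)&(im[...,2]<70)).astype(np.uint8)
    n,l,s,ce=cv2.connectedComponentsWithStats(m)
    return [(s[i].tolist(),(ce[i]+[x0,y0]).round(2).tolist()) for i in range(1,n) if s[i][4]>2]
print('top red',redcomp(T,(250,150,450,330)));print('scene red',redcomp(S,(190,200,420,330)))
g=cv2.cvtColor(T['image'],cv2.COLOR_RGB2HSV)
hull=cv2.convexHull(np.vstack([c for c in cv2.findContours(((g[...,2][200:330,180:330]<75)).astype(np.uint8),0,2)[0] if len(c)>60])+[180,200])
P=np.array([ray(T,*p[0],0.02)[:2] for p in hull.astype(float)],np.float32)
r=cv2.minAreaRect(P*1000); print('base',r)
a=cv2.resize(T['image'][195:325,190:320],None,fx=4.5,fy=4.5,interpolation=2)
b=cv2.resize(S['image'][200:330,200:420],None,fx=3.6,fy=3.6,interpolation=2)
save('ctop',a);save('cscene',b)
E
python3 m.py
```

```text
top red [([133, 51, 14, 13, 95], [390.14, 206.79]), ([139, 64, 3, 3, 4], [390.0, 215.0])]
scene red [([159, 63, 3, 3, 5], [350.2, 263.8]), ([51, 84, 13, 9, 100], [247.02, 288.1]), ([51, 95, 10, 8, 27], [245.04, 298.93]), ([58, 96, 3, 1, 3], [249.0, 296.0]), ([62, 97, 3, 2, 3], [253.0, 297.33]), ([53, 103, 8, 3, 9], [246.33, 304.56])]
base ((560.57177734375, 126.5523910522461), (198.46592712402344, 267.0263366699219), 8.443561553955078)
```

View pics/ctop.png

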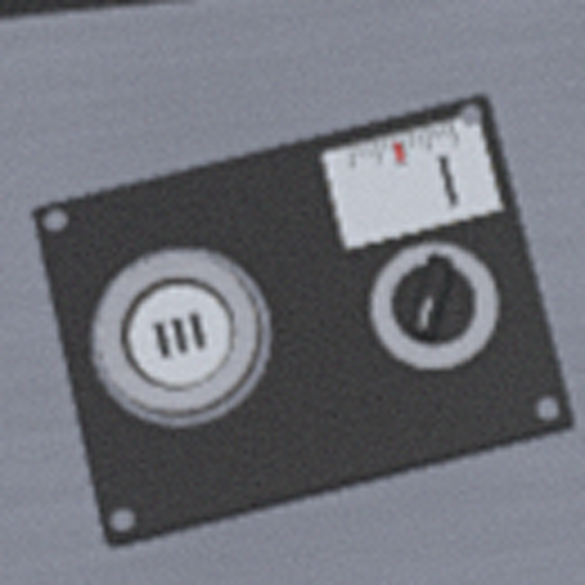

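View pics/cscene.png

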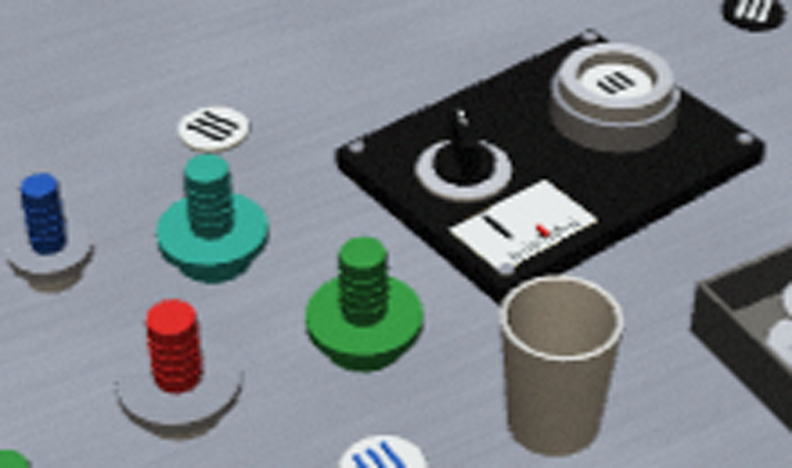

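The top crop shows the press with its mark at crop (399,152), pointer (448,182), knob (435,305) and die (182,337). The scene crop confirms the red pusher at (175,345), upright and distinct from the green, turquoise and blue ones.

```bash
cat > m2.py <<'E'
from h import *
def press(yaw=np.radians(8.44),c=(0.5606,0.1266)):
    return np.array([[np.cos(yaw),-np.sin(yaw)],[np.sin(yaw),np.cos(yaw)]]),np.array(c)
R,o=press()
def toP(p): return (R.T@(np.array(p)[:2]-o)*1000).round(1)
def toW(x,y,z): return np.r_[R@[x/1000,y/1000]+o,z]
def scale(c):
    # pointer & red mark centroids inside the scale quad, rectified to press coords, z=.021 (10 px/mm no: 4 px/mm)
    q=[(32,-124),(86,-124),(86,-36),(32,-36)]
    src=np.float32([proj(c,toW(x,y,.021)) for x,y in q]); dst=np.float32([((x-32)*6,(y+124)*6) for x,y in q])
    H=cv2.getPerspectiveTransform(src,dst)
    w=cv2.warpPerspective(c['image'],H,(54*6,88*6),flags=2)
    i=w.astype(int); out={}
    red=((i[...,0]-i[...,1])>50).astype(np.uint8); blk=((i.max(2)<110)).astype(np.uint8)
    for k,m in(('red',red),('blk',blk)):
        n,l,s,ce=cv2.connectedComponentsWithStats(m)
        out[k]=[((ce[j]/6+[32,-124]).round(1).tolist(),(s[j][2:4]/6).round(1).tolist(),int(s[j][4])) for j in range(1,n) if s[j][4]>250]
    return w,out
if __name__=='__main__':
    T,S=[dict(np.load(n+'0.npz')) for n in('top','scene')]
    for n,c in(('top',T),('scene',S)):
        w,out=scale(c); print(n,out)
        print(' knob,die,corners px',[np.round(proj(c,toW(*p)),1).tolist() for p in((-15,-75,.064),(0,65,.058),(100,135,.02),(-100,-135,.02),(-100,135,.02),(100,-135,.02))])
    # red pusher top: top-view & scene ray at z .087 ; triangulate
    pt,ps=(390.1,206.8),(247,288.1)
    A=[];b=[]
    for c,p in((T,pt),(S,ps)):
        C=-c['R'].T@c['t'];d=ray(c,*p,0)-C;d/=np.linalg.norm(d);M=np.eye(3)-np.outer(d,d);A.append(M);b.append(M@C)
    print('pusher tri',np.linalg.solve(sum(A),sum(b)),'z087',ray(T,*pt,.087),ray(S,*ps,.087))
    def knob(c,z,h=40,s=6):
        q=[(-15-h,-75-h),(-15+h,-75-h),(-15+h,-75+h),(-15-h,-75+h)]
        src=np.float32([proj(c,toW(x,y,z)) for x,y in q]);dst=np.float32([((x+15+h)*s,(y+75+h)*s) for x,y in q])
        w=cv2.warpPerspective(c['image'],cv2.getPerspectiveTransform(src,dst),(2*h*s-0,2*h*s),flags=2)
        return np.clip(w.astype(int)*3-20,0,255).astype(np.uint8)
    a=np.hstack([knob(T,.064,s=5),knob(S,.064,s=5)]);save('knob',a)
E
python3 m2.py
```

```text
top {'red': [([79.6, -77.0], [10.5, 4.5], 1384)], 'blk': [([56.8, -100.2], [26.0, 3.5], 2197)]}
 knob,die,corners px [[285.3, 260.2], [229.1, 268.9], [196.4, 241.1], [317.4, 289.6], [212.9, 316.7], [298.0, 215.6]]
scene {'red': [([70.2, -70.7], [14.7, 7.3], 3035)], 'blk': [([47.0, -94.3], [28.5, 5.8], 4780), ([73.6, -74.5], [4.3, 3.3], 373)]}
 knob,die,corners px [[328.6, 235.3], [370.6, 220.9], [412.6, 239.6], [292.1, 241.2], [363.7, 207.8], [338.9, 280.4]]
pusher tri [ 0.6584343  -0.22322537  0.08568846] z087 [ 0.65851985 -0.22178814  0.087     ] [ 0.65918991 -0.2248107   0.087     ]
```

View pics/knob.png

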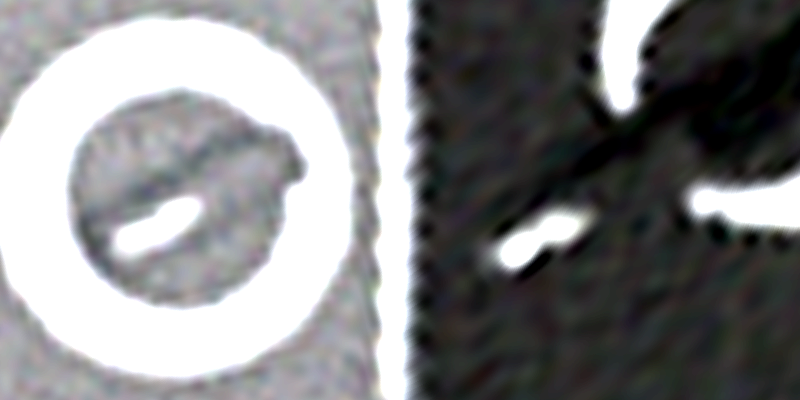

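The knob crop (press axes, x right, y down) shows the bar running from (105,230) to (290,155). That is about -22 to -25° in the press frame, consistent with q≈0.49. The two views disagree on the scale's height, so I'll triangulate the features.

```bash
cat > m3.py <<'E'
from m2 import *
def tri(L):
    A=[];b=[]
    for c,p in L:
        C=-c['R'].T@c['t'];d=ray(c,*p,0)-C;d/=np.linalg.norm(d);M=np.eye(3)-np.outer(d,d);A.append(M);b.append(M@C)
    X=np.linalg.solve(sum(A),sum(b)); return X,[np.linalg.norm(b[i]-A[i]@X)*1000 for i in range(len(L))]
def backproj(c,uvp):  # rectified press mm at z=.021 -> pixel
    return proj(c,toW(*uvp,.021))
if __name__=='__main__':
    T,S=[dict(np.load(n+'0.npz')) for n in('top','scene')]
    for n,a,b in(('mark',(79.6,-77),(70.2,-70.7)),('pointer',(56.8,-100.2),(47,-94.3))):
        X,e=tri([(T,backproj(T,a)),(S,backproj(S,b))]); print(n,X.round(4),toP(X),np.round(e,1))
    for n,c,boxes in(('top',T,((268,243,306,281),(205,244,256,295))),('scene',S,((313,235,345,257),(348,207,392,243)))):
        for x0,y0,x1,y1 in boxes:
            g=cv2.cvtColor(c['image'],cv2.COLOR_RGB2GRAY)[y0:y1,x0:x1]; g=cv2.resize(g,None,fx=4,fy=4,interpolation=2)
            for th in(100,140):
                cs,hi=cv2.findContours((g>th).astype(np.uint8),cv2.RETR_CCOMP,cv2.CHAIN_APPROX_NONE)
                for k,q in enumerate(cs):
                    if len(q)>45:
                        e=cv2.fitEllipse(q); print(n,th,'hole' if hi[0][k][3]>=0 else 'out',(np.array(e[0])/4-.375+[x0,y0]).round(2),(np.array(e[1])/4).round(1))
    for nm,p in(('ring z.022',(-15,-75,.022)),('disc z.034',(-15,-75,.034)),('collar',(0,65,.0594)),('plunger',(0,65,.05))):
        print(nm,np.round(proj(T,toW(*p)),2),np.round(proj(S,toW(*p)),2))
E
python3 m3.py
```

```text
mark [0.6484 0.0615 0.0294] [ 77.3 -77.2] [0.2 0.2]
pointer [0.6292 0.0352 0.0295] [  54.5 -100.5] [0.4 0.4]
top 100 out [284.12 263.99] [2. 7.]
top 100 out [286.07 262.49] [28.  28.4]
top 100 hole [285.96 261.69] [18.3 19.5]
top 100 out [274.1  245.42] [ 5.9 34. ]
top 140 out [286.09 262.52] [26.8 27.1]
top 140 hole [285.97 261.69] [19.4 20.8]
top 140 out [273.61 245.26] [ 5.5 33.2]
top 100 out [206.05 291.15] [ 2.9 19.7]
top 100 out [229.78 269.42] [38.7 40. ]
top 100 hole [242.62 275.16] [ 6.4 16.8]
top 100 hole [225.59 270.05] [1.7 8.1]
top 100 hole [229.41 268.75] [1.6 8.3]
top 100 hole [233.34 267.79] [1.7 8. ]
top 100 hole [229.3  268.71] [23.8 24.5]
top 140 out [228.64 268.19] [34.2 35.5]
top 140 hole [225.61 270.04] [2.6 9.2]
top 140 hole [229.48 268.94] [2.6 9.2]
top 140 hole [233.41 267.94] [2.6 9.3]
top 140 hole [229.14 268.69] [24.4 25. ]
scene 100 out [342.15 255.01] [3.2 8.2]
scene 100 out [328.43 246.4 ] [16.3 24.6]
scene 140 out [342.24 255.1 ] [3.  7.8]
scene 140 out [328.45 246.31] [15.7 23.9]
scene 100 out [371.27 219.41] [29.6 46.6]
scene 100 hole [370.5  222.16] [20.8 31.5]
scene 100 hole [370.89 221.16] [12.2 20.8]
scene 140 out [382.51 228.47] [ 6.1 12. ]
scene 140 out [362.11 226.76] [10.2 18.1]
scene 140 out [371.84 216.92] [23.4 47.5]
scene 140 hole [367.97 223.97] [1.9 6.8]
scene 140 hole [370.62 222.76] [1.8 7.2]
scene 140 hole [372.96 221.39] [1.8 7.7]
scene 140 hole [370.84 220.63] [12.6 21.1]
ring z.022 [286.2  263.25] [328.3  247.56]
disc z.034 [285.95 262.41] [328.4  244.11]
collar [228.96 268.85] [370.68 220.53]
plunger [229.57 269.48] [370.41 223.25]
```

```bash
cat >> h.py <<'E'
from scipy.spatial.transform import Rotation as Ro
def delta(p,yaw=None):
    o=sensors.get_obs(); q=Ro.from_euler('xyz',o['tool_rot'],degrees=True)
    print('tool',o['tool_pos'].round(4),o['tool_rot'].round(2),'q',o['qpos'].round(0),'F',o['force'].round(1),'w',round(o['grip_width'],4),'t',o['time_s'])
    print('shift mm',((q.inv().apply(np.array(p)-o['tool_pos']))*1000).round(1))
    if yaw is not None: print('rotvec',(q.inv()*Ro.from_euler('xyz',[180,0,yaw],degrees=True)).as_rotvec().round(4))
E
python3 - <<'E'
from m2 import *
k=toW(-15,-75,.16);print(k,toW(0,65,.08)); delta(k,161)
E
```

```text
[0.55677047 0.05021064 0.16      ] [0.55105971 0.19089606 0.08      ]
tool [ 0.2004 -0.6178  0.2296] [-1.799e+02  1.000e-02  1.798e+01] q [73. 18. -4. 83.  1. 79. -3.] F [1.4 0.3 0.1] w 0.0869 t 0.1
shift mm [ 545.2 -525.3   70.4]
rotvec [-9.0000e-04 -2.1000e-03 -2.4962e+00]
```

drive_tool([
  {"z": -60, "rz": -0.15, "fingers": 0},
  {"x": 50, "y": -48, "z": -70, "rz": -0.33, "fingers": 0},
  {"x": 95, "y": -92, "z": -70, "rz": -0.5, "fingers": 0},
  {"x": 140, "y": -135, "z": -70, "rz": -0.68, "fingers": 0},
  {"x": 185, "y": -178, "z": -70, "rz": -0.86, "fingers": 0},
  {"x": 230, "y": -221, "z": -70, "rz": -1.04, "fingers": 0},
  {"x": 275, "y": -265, "z": -70, "rz": -1.22, "fingers": 0},
  {"x": 320, "y": -308, "z": -70, "rz": -1.4, "fingers": 0},
  {"x": 365, "y": -351, "z": -70, "rz": -1.58, "fingers": 0},
  {"x": 410, "y": -395, "z": -70, "rz": -1.76, "fingers": 0},
  {"x": 455, "y": -438, "z": -50, "rz": -1.94, "fingers": 0},
  {"x": 500, "y": -481, "z": -20, "rz": -2.12, "fingers": 0},
  {"x": 545, "y": -525, "z": 20, "rz": -2.3, "fingers": 0},
  {"x": 545, "y": -525, "z": 60, "rz": -2.496, "fingers": 0},
  {"x": 545, "y": -525, "z": 70, "rz": -2.496, "fingers": 0},
  {"x": 545, "y": -525, "z": 70, "rz": -2.496, "fingers": 0},
])

```text
invalid input at $.moves[0]: expected keys x, y, z, rx, ry, rz, fingers
```

Run:
```python
from m2 import *
delta(toW(-15,-75,.046),161)
```

```text
tool [ 0.2004 -0.6178  0.2296] [-1.799e+02  1.000e-02  1.798e+01] q [73. 18. -4. 83.  1. 79. -3.] F [1.4 0.3 0.1] w 0.0869 t 0.1
shift mm [ 545.2 -525.1  184.4]
rotvec [-9.0000e-04 -2.1000e-03 -2.4962e+00]
```

drive_tool([
  {"x": 0, "y": 0, "z": -60, "rx": 0, "ry": 0, "rz": -0.15, "fingers": 0},
  {"x": 50, "y": -48, "z": -70, "rx": 0, "ry": 0, "rz": -0.33, "fingers": 0},
  {"x": 95, "y": -92, "z": -70, "rx": 0, "ry": 0, "rz": -0.5, "fingers": 0},
  {"x": 140, "y": -135, "z": -70, "rx": 0, "ry": 0, "rz": -0.68, "fingers": 0},
  {"x": 185, "y": -178, "z": -70, "rx": 0, "ry": 0, "rz": -0.86, "fingers": 0},
  {"x": 230, "y": -221, "z": -70, "rx": 0, "ry": 0, "rz": -1.04, "fingers": 0},
  {"x": 275, "y": -265, "z": -70, "rx": 0, "ry": 0, "rz": -1.22, "fingers": 0},
  {"x": 320, "y": -308, "z": -70, "rx": 0, "ry": 0, "rz": -1.4, "fingers": 0},
  {"x": 365, "y": -351, "z": -70, "rx": 0, "ry": 0, "rz": -1.58, "fingers": 0},
  {"x": 410, "y": -395, "z": -70, "rx": 0, "ry": 0, "rz": -1.76, "fingers": 0},
  {"x": 455, "y": -438, "z": -50, "rx": 0, "ry": 0, "rz": -1.94, "fingers": 0},
  {"x": 500, "y": -481, "z": -20, "rx": 0, "ry": 0, "rz": -2.12, "fingers": 0},
  {"x": 545, "y": -525, "z": 20, "rx": 0, "ry": 0, "rz": -2.3, "fingers": 0},
  {"x": 545, "y": -525, "z": 60, "rx": 0, "ry": 0, "rz": -2.48, "fingers": 0},
  {"x": 545, "y": -525, "z": 70, "rx": 0, "ry": 0, "rz": -2.496, "fingers": 0},
  {"x": 545, "y": -525, "z": 70, "rx": 0, "ry": 0, "rz": -2.496, "fingers": 0},
])

```text
time_s: 2.1
tool_pos: [0.5565, 0.048, 0.1604]
tool_rot: [-179.9, -0.1, 160.8]
force: [0.3, -0.5, 0.1]
grip_width: 0.0439
grasp_force: 0.0
```

Run:
```python
from m2 import *
delta(toW(-15,-75,.046),161)
```

```text
tool [0.5565 0.048  0.1604] [-1.7994e+02 -7.0000e-02  1.6081e+02] q [ 33.  15. -47. 100.  12.  70.  54.] F [ 0.3 -0.5  0.1] w 0.0439 t 2.1
shift mm [  0.4   2.3 114.4]
rotvec [-0.0011 -0.0012 -0.0034]
```

drive_tool([
  {"x": 0, "y": 2, "z": 40, "rx": 0, "ry": 0, "rz": 0, "fingers": 0},
  {"x": 0, "y": 2, "z": 80, "rx": 0, "ry": 0, "rz": 0, "fingers": 0},
  {"x": 0, "y": 2, "z": 114, "rx": 0, "ry": 0, "rz": 0, "fingers": 0},
  {"x": 0, "y": 2, "z": 114, "rx": 0, "ry": 0, "rz": 0, "fingers": 0},
  {"x": 0, "y": 2, "z": 114, "rx": 0, "ry": 0, "rz": 0, "fingers": 0.7},
  {"x": 0, "y": 2, "z": 114, "rx": 0, "ry": 0, "rz": 0, "fingers": 1},
  {"x": 0, "y": 2, "z": 114, "rx": 0, "ry": 0, "rz": 0, "fingers": 1},
  {"x": 0, "y": 2, "z": 114, "rx": 0, "ry": 0, "rz": 0, "fingers": 1},
], force=25)

```text
time_s: 3.1
tool_pos: [0.5577, 0.0492, 0.0474]
tool_rot: [-179.8, 0.1, 160.9]
force: [-2.8, -4.7, 6.5]
grip_width: 0.0138
grasp_force: 25.0
```

Run:
```python
from m2 import *
delta(toW(-15,-75,.046),161-67)
for n in('top','scene'): print(n,scale(cam(n))[1])
```

```text
tool [0.5577 0.0492 0.0474] [-1.7981e+02  5.0000e-02  1.6094e+02] q [ 29.  23. -44. 106.  19.  58.  49.] F [-2.8 -4.7  6.5] w 0.0138 t 3.1
shift mm [1.2 0.6 1.4]
rotvec [-0.0023  0.0027  1.1682]
top {'red': [], 'blk': [([58.8, -80.4], [54.0, 88.0], 165173)]}
scene {'red': [([70.3, -70.7], [14.7, 7.5], 3074)], 'blk': [([46.8, -94.5], [29.8, 5.3], 4783), ([73.6, -74.6], [4.0, 3.0], 297)]}
```

drive_tool([
  {"x": 0, "y": 0, "z": 0, "rx": 0, "ry": 0, "rz": 0.13, "fingers": 1},
  {"x": 0, "y": 0, "z": 0, "rx": 0, "ry": 0, "rz": 0.26, "fingers": 1},
  {"x": 0, "y": 0, "z": 0, "rx": 0, "ry": 0, "rz": 0.39, "fingers": 1},
  {"x": 0, "y": 0, "z": 0, "rx": 0, "ry": 0, "rz": 0.52, "fingers": 1},
  {"x": 0, "y": 0, "z": 0, "rx": 0, "ry": 0, "rz": 0.65, "fingers": 1},
  {"x": 0, "y": 0, "z": 0, "rx": 0, "ry": 0, "rz": 0.78, "fingers": 1},
  {"x": 0, "y": 0, "z": 0, "rx": 0, "ry": 0, "rz": 0.91, "fingers": 1},
  {"x": 0, "y": 0, "z": 0, "rx": 0, "ry": 0, "rz": 1.05, "fingers": 1},
  {"x": 0, "y": 0, "z": 0, "rx": 0, "ry": 0, "rz": 1.05, "fingers": 1},
])

```text
time_s: 4.32
tool_pos: [0.5571, 0.0486, 0.0475]
tool_rot: [-179.9, 0.2, 100.7]
force: [-4.5, -5.6, 7.5]
grip_width: 0.0134
grasp_force: 25.0
```

Run:
```python
from m2 import *
delta(toW(-15,-75,.046),161-67)
c=cam('scene'); w,o=scale(c); print(o)
save('turn1',np.hstack([cv2.resize(c['image'][215:295,290:400],None,fx=4.4,fy=4.4,interpolation=2),cv2.resize(w,(264,352))]))
```

```text
tool [0.5571 0.0486 0.0475] [-179.87    0.21  100.68] q [ 21.  20. -33. 106.  13.  57.  -7.] F [-4.5 -5.6  7.5] w 0.0134 t 4.325
shift mm [ 1.6 -0.   1.5]
rotvec [-0.0021  0.0039  0.1166]
{'red': [([70.1, -70.8], [15.5, 7.5], 3164)], 'blk': [([47.3, -73.2], [30.0, 5.3], 4813), ([73.6, -74.5], [4.0, 3.0], 314)]}
```

View pics/turn1.png

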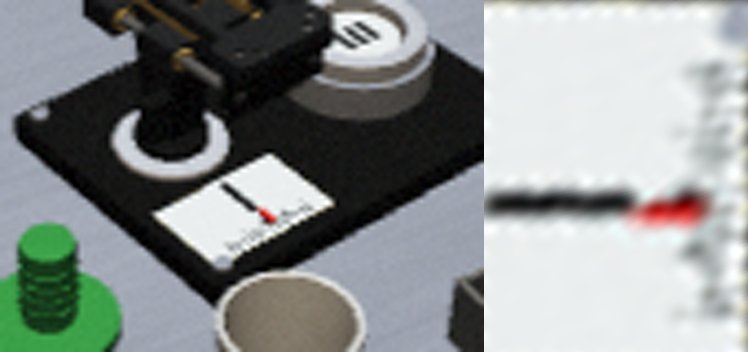

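The scene crop shows the pointer just short of the red mark, by about 2.3 mm, so I'll make a final small turn.

drive_tool([
  {"x": 0, "y": 0, "z": 0, "rx": 0, "ry": 0, "rz": 0.06, "fingers": 1},
  {"x": 0, "y": 0, "z": 0, "rx": 0, "ry": 0, "rz": 0.115, "fingers": 1},
  {"x": 0, "y": 0, "z": 0, "rx": 0, "ry": 0, "rz": 0.115, "fingers": 1},
  {"x": 0, "y": 0, "z": 0, "rx": 0, "ry": 0, "rz": 0.115, "fingers": 0},
  {"x": 0, "y": 0, "z": 0, "rx": 0, "ry": 0, "rz": 0.115, "fingers": -0.5},
  {"x": 0, "y": 0, "z": -40, "rx": 0, "ry": 0, "rz": 0.115, "fingers": -1},
  {"x": 0, "y": 0, "z": -100, "rx": 0, "ry": 0, "rz": 0.115, "fingers": -1},
  {"x": 0, "y": 0, "z": -140, "rx": 0, "ry": 0, "rz": 0.115, "fingers": -1},
  {"x": 0, "y": 0, "z": -140, "rx": 0, "ry": 0, "rz": 0.115, "fingers": -1},
])

```text
time_s: 5.5
tool_pos: [0.56, 0.0522, 0.1904]
tool_rot: [179.6, 0.0, 94.3]
force: [-0.2, -0.5, -1.3]
grip_width: 0.0661
grasp_force: 0.0
```

Run:
```python
from m2 import *
for n in('scene','top'): print(n,scale(cam(n))[1])
delta([.6585,-.223,.19])
T,S=[dict(np.load(n+'0.npz')) for n in('top','scene')]
# red pusher flange centre from bright steel edge? check: predicted px of flange centre & grip axis
for z in(.032,.087): print(z,proj(T,[.6585,-.223,z]),proj(S,[.6585,-.223,z]))
for n,c,(x0,y0,x1,y1) in(('top',T,(365,190,412,235)),('scene',S,(225,275,275,325))):
    h=cv2.cvtColor(c['image'][y0:y1,x0:x1],cv2.COLOR_RGB2HSV); m=((h[...,1]>150)&((h[...,0]<10)|(h[...,0]>170))).astype(np.uint8)
    mm=cv2.moments(m,True);r=cv2.minAreaRect(cv2.findNonZero(m));print(n,mm['m10']/mm['m00']+x0,mm['m01']/mm['m00']+y0,r)
```

```text
scene {'red': [([69.9, -70.7], [15.7, 7.3], 3197)], 'blk': [([73.5, -74.5], [4.0, 3.3], 328), ([47.5, -70.9], [30.7, 5.7], 5000)]}
top {'red': [], 'blk': [([58.9, -80.1], [54.0, 88.0], 171072)]}
tool [0.5575 0.0515 0.1864] [1.7999e+02 1.0000e-02 9.4270e+01] q [ 22.  12. -34.  99.   7.  72.  -9.] F [-0.5 -0.4 -0.9] w 0.0742 t 5.6
shift mm [-281.2   80.3   -3.6]
0.032 (np.float64(387.5703537408953), np.float64(212.7773879901298)) (np.float64(249.7208930668382), np.float64(304.7945032312868))
0.087 (np.float64(390.5859225311936), np.float64(206.75699258847357)) (np.float64(247.62999409281264), np.float64(287.63387601605746))
top 390.39495798319325 207.2016806722689 ((25.000001907348633, 18.0), (11.627553939819336, 14.310833930969238), 26.56505012512207)
scene 247.84488448844886 295.6996699669967 ((22.864864349365234, 20.689189910888672), (24.988645553588867, 13.31631851196289), 80.53767395019531)
```

drive_tool([
  {"x": -56, "y": 16, "z": 0, "rx": 0, "ry": 0, "rz": 0, "fingers": -1},
  {"x": -112, "y": 32, "z": 0, "rx": 0, "ry": 0, "rz": 0, "fingers": -1},
  {"x": -168, "y": 48, "z": 0, "rx": 0, "ry": 0, "rz": 0, "fingers": -1},
  {"x": -224, "y": 64, "z": 0, "rx": 0, "ry": 0, "rz": 0, "fingers": -1},
  {"x": -281, "y": 80, "z": 0, "rx": 0, "ry": 0, "rz": 0, "fingers": -1},
  {"x": -281, "y": 80, "z": 0, "rx": 0, "ry": 0, "rz": 0, "fingers": -1},
  {"x": -281, "y": 80, "z": 0, "rx": 0, "ry": 0, "rz": 0, "fingers": -1},
])

```text
time_s: 6.48
tool_pos: [0.6573, -0.2221, 0.1841]
tool_rot: [-179.8, -0.2, 94.3]
force: [0.2, 1.5, 0.2]
grip_width: 0.0874
grasp_force: 0.0
```

Run:
```python
from m2 import *
for n in('top',): print(n,scale(cam(n))[1])
delta([.6585,-.2225,.043],94.3)
```

```text
top {'red': [([79.5, -77.1], [10.8, 4.7], 1510)], 'blk': [([56.9, -76.9], [25.7, 3.2], 1687)]}
tool [ 0.6577 -0.221   0.1849] [-1.7988e+02 -1.3000e-01  9.4350e+01] q [ 34.  27. -25.  79.  11.  77.  13.] F [-0.2  1.2 -0.4] w 0.0872 t 6.525
shift mm [ -1.9   1.  141.9]
rotvec [-0.0021 -0.0023  0.0009]
```

The pointer is on the mark in the top view (-76.9 against -77.1). Next I'll descend and grasp the pusher.

drive_tool([
  {"x": -2, "y": 1, "z": 50, "rx": 0, "ry": 0, "rz": 0, "fingers": -1},
  {"x": -2, "y": 1, "z": 95, "rx": 0, "ry": 0, "rz": 0, "fingers": -1},
  {"x": -2, "y": 1, "z": 125, "rx": 0, "ry": 0, "rz": 0, "fingers": -1},
  {"x": -2, "y": 1, "z": 141, "rx": 0, "ry": 0, "rz": 0, "fingers": -1},
  {"x": -2, "y": 1, "z": 141, "rx": 0, "ry": 0, "rz": 0, "fingers": -1},
  {"x": -2, "y": 1, "z": 141, "rx": 0, "ry": 0, "rz": 0, "fingers": 0},
  {"x": -2, "y": 1, "z": 141, "rx": 0, "ry": 0, "rz": 0, "fingers": 0.3},
  {"x": -2, "y": 1, "z": 141, "rx": 0, "ry": 0, "rz": 0, "fingers": 1},
  {"x": -2, "y": 1, "z": 141, "rx": 0, "ry": 0, "rz": 0, "fingers": 1},
  {"x": -2, "y": 1, "z": 141, "rx": 0, "ry": 0, "rz": 0, "fingers": 1},
  {"x": -2, "y": 1, "z": 141, "rx": 0, "ry": 0, "rz": 0, "fingers": 1},
], force=50)

```text
time_s: 7.9
tool_pos: [0.6593, -0.2251, 0.0455]
tool_rot: [-180.0, 0.0, 94.2]
force: [-0.1, 0.5, 0.8]
grip_width: 0.0353
grasp_force: 0.0
```

Run:
```python
from m2 import *
delta(toW(0,65,.14),94.3)
```

```text
tool [ 0.6593 -0.2251  0.0455] [-180.      0.     94.23] q [ 34.  34. -23.  86.  14.  63.  12.] F [-0.1  0.5  0.8] w 0.0353 t 7.9
shift mm [422.8 -77.2 -94.5]
rotvec [-0.      0.0001 -0.0011]
```

drive_tool([
  {"x": 2, "y": 0, "z": 0, "rx": 0, "ry": 0, "rz": 0, "fingers": 0.1},
  {"x": 2, "y": 0, "z": 0, "rx": 0, "ry": 0, "rz": 0, "fingers": 0.4},
  {"x": 2, "y": 0, "z": 0, "rx": 0, "ry": 0, "rz": 0, "fingers": 1},
  {"x": 2, "y": 0, "z": 0, "rx": 0, "ry": 0, "rz": 0, "fingers": 1},
  {"x": 2, "y": 0, "z": 0, "rx": 0, "ry": 0, "rz": 0, "fingers": 1},
  {"x": 2, "y": 0, "z": 0, "rx": 0, "ry": 0, "rz": 0, "fingers": 1},
], force=50)

```text
time_s: 8.65
tool_pos: [0.659, -0.2229, 0.0455]
tool_rot: [-180.0, -0.0, 94.2]
force: [-0.6, 0.1, 0.4]
grip_width: 0.0315
grasp_force: 50.0
```

Run:
```python
from m2 import *
delta(toW(0,65,.15),94.3)
```

```text
tool [ 0.659  -0.2229  0.0455] [-1.7997e+02 -1.0000e-02  9.4240e+01] q [ 33.  34. -23.  86.  14.  63.  11.] F [-0.6  0.1  0.4] w 0.0315 t 8.65
shift mm [ 420.6  -77.  -104.4]
rotvec [-0.0005 -0.0002 -0.001 ]
```

drive_tool([
  {"x": 0, "y": 0, "z": -40, "rx": 0, "ry": 0, "rz": 0, "fingers": 1},
  {"x": 0, "y": 0, "z": -90, "rx": 0, "ry": 0, "rz": 0, "fingers": 1},
  {"x": 20, "y": -4, "z": -125, "rx": 0, "ry": 0, "rz": 0, "fingers": 1},
  {"x": 70, "y": -13, "z": -125, "rx": 0, "ry": 0, "rz": 0, "fingers": 1},
  {"x": 120, "y": -22, "z": -125, "rx": 0, "ry": 0, "rz": 0, "fingers": 1},
  {"x": 170, "y": -31, "z": -125, "rx": 0, "ry": 0, "rz": 0, "fingers": 1},
  {"x": 220, "y": -40, "z": -125, "rx": 0, "ry": 0, "rz": 0, "fingers": 1},
  {"x": 270, "y": -49, "z": -125, "rx": 0, "ry": 0, "rz": 0, "fingers": 1},
  {"x": 320, "y": -58, "z": -120, "rx": 0, "ry": 0, "rz": 0, "fingers": 1},
  {"x": 370, "y": -67, "z": -110, "rx": 0, "ry": 0, "rz": 0, "fingers": 1},
  {"x": 405, "y": -74, "z": -104, "rx": 0, "ry": 0, "rz": 0, "fingers": 1},
  {"x": 420, "y": -77, "z": -104, "rx": 0, "ry": 0, "rz": 0, "fingers": 1},
  {"x": 420, "y": -77, "z": -104, "rx": 0, "ry": 0, "rz": 0, "fingers": 1},
  {"x": 420, "y": -77, "z": -104, "rx": 0, "ry": 0, "rz": 0, "fingers": 1},
])

```text
time_s: 10.4
tool_pos: [0.5525, 0.1877, 0.1496]
tool_rot: [180.0, 0.1, 94.1]
force: [0.1, -1.8, -3.1]
grip_width: 0.031
grasp_force: 50.0
```

Run:
```python
from m2 import *
delta(toW(0,65,.105),94.3)
a=cam('scene');b=cam('top');print(scale(a)[1],scale(b)[1])
delta(toW(0,65,.105),94.3)
np.savez('s1.npz',**a);np.savez('t1.npz',**b)
x,y=map(int,proj(a,toW(0,65,.12)))
save('over',np.hstack([cv2.resize(a['image'][y-50:y+50,x-50:x+50],(400,400),interpolation=2),cv2.resize(b['image'][210:310,180:280],(400,400),interpolation=2)]));print(x,y)
```

```text
tool [0.5525 0.1877 0.1496] [1.7996e+02 8.0000e-02 9.4070e+01] q [ 10.  17. -36.  98.  11.  69. -26.] F [ 0.1 -1.8 -3.1] w 0.031 t 10.4
shift mm [ 3.4 -1.2 44.6]
rotvec [ 0.0007  0.0014 -0.004 ]
{'red': [([69.9, -70.7], [15.7, 7.3], 3213)], 'blk': [([73.6, -74.6], [4.0, 3.2], 323), ([47.5, -70.9], [30.7, 5.5], 5047)]} {'red': [([79.6, -77.1], [10.7, 4.7], 1474)], 'blk': [([56.8, -76.9], [26.3, 3.5], 2058)]}
tool [0.5523 0.1879 0.1496] [1.7997e+02 5.0000e-02 9.4050e+01] q [ 10.  17. -36.  98.  11.  69. -26.] F [-0.6  0.2 -2.7] w 0.0314 t 10.5
shift mm [ 3.2 -1.1 44.6]
rotvec [ 0.0005  0.001  -0.0044]
372 202
```

View pics/over.png

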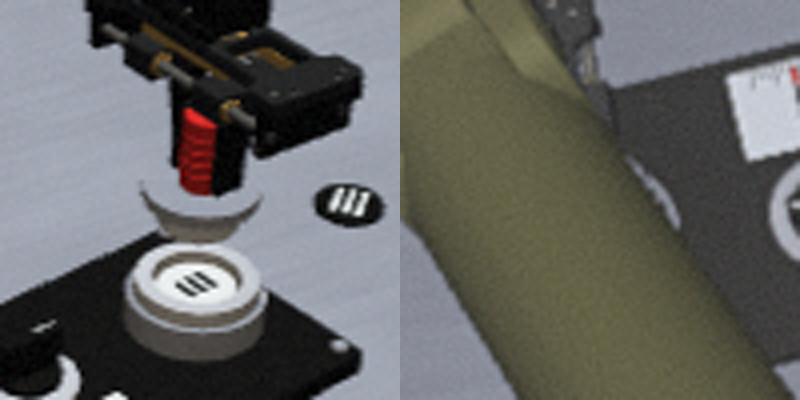

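The scene half shows the pusher upright above the die, flange spanning crop columns 140–262 and collar 131–261. The arm hides the die in the top half. I'll measure the centring from the scene view.

Run:
```python
from m2 import *
a=dict(np.load('s1.npz'));S=dict(np.load('scene0.npz'))
g=lambda c:cv2.resize(c['image'][180:260,330:410],None,fx=6,fy=6,interpolation=cv2.INTER_CUBIC).astype(int)
d=np.abs(g(a)-g(S)).sum(2)
for v in (198,199,200,201,202,203,204,205,206,208,210):
    r=d[(v-180)*6+3]; i=np.where(r>45)[0]; i=i[(i>20)&(i<340)]
    print(v,(i.min()/6+330-.4).round(1),(i.max()/6+330-.4).round(1), ((i.min()+i.max())/12+330-.4).round(2)) if len(i) else None
P=np.array([0.5524,.1878])
for nm,z,r in(('flange bottom',.126,.04),('flange top',.136,.04),('plug bottom',.104,.028)):
    t=np.linspace(0,6.283,200); q=np.array([proj(a,[P[0]+r*np.cos(k),P[1]+r*np.sin(k),z]) for k in t]);
    print(nm,q.min(0).round(1),q.max(0).round(1),np.round(proj(a,[*P,z]),1),np.round(proj(a,toW(0,65,z)),1))
```

```text
198 356.8 382.4 369.6
199 356.4 381.6 369.02
200 356.3 378.3 367.27
201 357.1 376.4 366.77
202 357.3 386.1 371.68
203 357.6 386.1 371.85
204 358.3 386.1 372.18
205 359.8 385.3 372.52
206 360.3 384.1 372.18
208 361.3 381.4 371.35
210 362.4 379.9 371.18
flange bottom [357.2 193.1] [386.9 209.4] [372.  201.1] [372.6 200.5]
flange top [357.4 190. ] [387.3 206.2] [372.3 197.9] [372.9 197.4]
plug bottom [361.1 202.2] [381.6 213.7] [371.3 207.8] [372.  207.3]
```

drive_tool([
  {"x": 3, "y": -1, "z": 10, "rx": 0, "ry": 0, "rz": 0, "fingers": 1},
  {"x": 3, "y": -1, "z": 25, "rx": 0, "ry": 0, "rz": 0, "fingers": 1},
  {"x": 3, "y": -1, "z": 38, "rx": 0, "ry": 0, "rz": 0, "fingers": 1},
  {"x": 3, "y": -1, "z": 42, "rx": 0, "ry": 0, "rz": 0, "fingers": 1},
  {"x": 3, "y": -1, "z": 42, "rx": 0, "ry": 0, "rz": 0, "fingers": 1},
  {"x": 3, "y": -1, "z": 42, "rx": 0, "ry": 0, "rz": 0, "fingers": 1},
])

```text
time_s: 11.25
tool_pos: [0.5505, 0.1932, 0.108]
tool_rot: [180.0, -0.0, 94.2]
force: [0.3, 0.1, -1.3]
grip_width: 0.0308
grasp_force: 50.0
```

Run:
```python
from m2 import *
delta(toW(0,65,.081),94.3)
a=cam('scene')
delta(toW(0,65,.081),94.3)
S=dict(np.load('scene0.npz'))
g=lambda c:cv2.resize(c['image'][180:260,330:410],None,fx=6,fy=6,interpolation=cv2.INTER_CUBIC).astype(int)
save('low',np.hstack([cv2.resize(a['image'][170:250,330:410],(560,560),interpolation=2)]))
```

```text
tool [0.5505 0.1932 0.108 ] [ 1.7995e+02 -1.0000e-02  9.4250e+01] q [  9.  19. -36. 100.  12.  64. -27.] F [ 0.3  0.1 -1.3] w 0.0308 t 11.25
shift mm [-2.4  0.4 27. ]
rotvec [ 0.0008 -0.0001 -0.001 ]
tool [0.5505 0.1932 0.1081] [ 1.7994e+02 -1.0000e-02  9.4240e+01] q [  9.  19. -36. 100.  12.  64. -27.] F [-0.5  0.3 -1.5] w 0.0313 t 11.3
shift mm [-2.4  0.3 27.1]
rotvec [ 0.001  -0.0001 -0.001 ]
```

View pics/low.png

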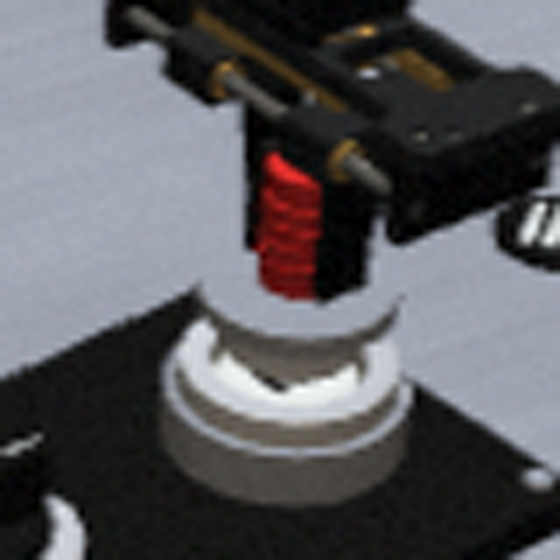

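The crop shows the flange centred at column 300 and the collar at 287, which matches the TCP reading: about 2.5 mm too far in +y. I'll correct that and approach.

drive_tool([
  {"x": -2.5, "y": 0, "z": 0, "rx": 0, "ry": 0, "rz": 0, "fingers": 1},
  {"x": -2.5, "y": 0, "z": 4, "rx": 0, "ry": 0, "rz": 0, "fingers": 1},
  {"x": -2.5, "y": 0, "z": 4, "rx": 0, "ry": 0, "rz": 0, "fingers": 1},
  {"x": -2.5, "y": 0, "z": 4, "rx": 0, "ry": 0, "rz": 0, "fingers": 1},
])

```text
time_s: 11.8
tool_pos: [0.5502, 0.1905, 0.1034]
tool_rot: [-180.0, 0.0, 94.2]
force: [-0.0, 0.1, -1.6]
grip_width: 0.031
grasp_force: 50.0
```

Run:
```python
from m2 import *
delta(toW(0,65,.081),94.3)
a=cam('scene');delta(toW(0,65,.081),94.3)
np.savez('s2.npz',**a)
S=dict(np.load('scene0.npz'))
g=lambda c:cv2.resize(c['image'][180:260,330:410],None,fx=6,fy=6,interpolation=cv2.INTER_CUBIC).astype(int)
d=np.abs(g(a)-g(S)).sum(2)
for v in range(207,222,1):
    r=d[(v-180)*6+3]; i=np.where(r>45)[0]; i=i[(i>20)&(i<440)]
    if len(i):print(v,(i.min()/6+330-.4).round(1),(i.max()/6+330-.4).round(1), ((i.min()+i.max())/12+330-.4).round(2))
for z in(.08,.09): print(z,np.round(proj(a,toW(0,65,z)),2))
```

```text
tool [0.5502 0.1905 0.1034] [-179.99    0.     94.24] q [  9.  19. -36. 101.  13.  64. -27.] F [-0.   0.1 -1.6] w 0.031 t 11.8
shift mm [ 0.3  0.9 22.4]
rotvec [-0.0002  0.0001 -0.001 ]
tool [0.5502 0.1906 0.1035] [-179.99    0.     94.25] q [  9.  19. -36. 101.  13.  64. -27.] F [ 0.3 -0.2 -2.2] w 0.0314 t 11.85
shift mm [ 0.2  0.9 22.5]
rotvec [-0.0001  0.     -0.0009]
207 363.6 382.1 372.85
208 361.8 382.3 372.02
209 359.3 382.6 370.93
210 356.9 381.6 369.27
211 355.9 382.4 369.18
212 355.8 381.4 368.6
213 356.1 386.3 371.18
214 355.6 380.8 368.18
215 357.1 385.6 371.35
216 355.9 385.4 370.68
217 357.3 385.1 371.18
218 354.8 384.6 369.68
219 361.4 384.3 372.85
220 359.9 379.9 369.93
221 354.9 382.3 368.6
0.08 [371.27 214.48]
0.09 [371.57 211.49]
```

drive_tool([
  {"x": 0, "y": 0.5, "z": 4, "rx": 0, "ry": 0, "rz": 0, "fingers": 1},
  {"x": 0, "y": 0.5, "z": 8, "rx": 0, "ry": 0, "rz": 0, "fingers": 1},
  {"x": 0, "y": 0.5, "z": 12, "rx": 0, "ry": 0, "rz": 0, "fingers": 1},
  {"x": 0, "y": 0.5, "z": 12, "rx": 0, "ry": 0, "rz": 0, "fingers": 1},
  {"x": 0, "y": 0.5, "z": 12, "rx": 0, "ry": 0, "rz": 0, "fingers": 1},
])

```text
time_s: 12.48
tool_pos: [0.5508, 0.1906, 0.0918]
tool_rot: [180.0, 0.0, 94.2]
force: [-1.1, -1.4, 1.7]
grip_width: 0.0313
grasp_force: 50.0
```

drive_tool([
  {"x": 0, "y": 0, "z": 3, "rx": 0, "ry": 0, "rz": 0, "fingers": 1},
  {"x": 0, "y": 0, "z": 6, "rx": 0, "ry": 0, "rz": 0, "fingers": 1},
  {"x": 0, "y": 0, "z": 9, "rx": 0, "ry": 0, "rz": 0, "fingers": 1},
  {"x": 0, "y": 0, "z": 9, "rx": 0, "ry": 0, "rz": 0, "fingers": 1},
  {"x": 0, "y": 0, "z": 9, "rx": 0, "ry": 0, "rz": 0, "fingers": 1},
])

```text
time_s: 13.1
tool_pos: [0.5509, 0.1906, 0.0828]
tool_rot: [180.0, 0.0, 94.2]
force: [-2.2, -1.2, 5.7]
grip_width: 0.031
grasp_force: 50.0
```

drive_tool([
  {"x": 0, "y": 0, "z": 1, "rx": 0, "ry": 0, "rz": 0, "fingers": 1},
  {"x": 0, "y": 0, "z": 2, "rx": 0, "ry": 0, "rz": 0, "fingers": 1},
  {"x": 0, "y": 0, "z": 2, "rx": 0, "ry": 0, "rz": 0, "fingers": 1},
  {"x": 0, "y": 0, "z": 2, "rx": 0, "ry": 0, "rz": 0, "fingers": 1},
])

```text
time_s: 13.6
tool_pos: [0.5509, 0.1906, 0.0812]
tool_rot: [180.0, 0.0, 94.2]
force: [-2.0, -1.4, 7.3]
grip_width: 0.0314
grasp_force: 50.0
```

drive_tool([
  {"x": 0, "y": 0, "z": 1, "rx": 0, "ry": 0, "rz": 0, "fingers": 1},
  {"x": 0, "y": 0, "z": 2, "rx": 0, "ry": 0, "rz": 0, "fingers": 1},
  {"x": 0, "y": 0, "z": 2, "rx": 0, "ry": 0, "rz": 0, "fingers": 1},
  {"x": 0, "y": 0, "z": 2, "rx": 0, "ry": 0, "rz": 0, "fingers": 1},
])

```text
time_s: 14.1
tool_pos: [0.5509, 0.1906, 0.081]
tool_rot: [180.0, 0.1, 94.2]
force: [-7.4, -2.8, 19.1]
grip_width: 0.031
grasp_force: 50.0
```

The flange met the stop at the predicted height (TCP 0.081 m) with Fz at 19 N. I'll verify that it holds and look once.

drive_tool([
  {"x": 0, "y": 0, "z": 0, "rx": 0, "ry": 0, "rz": 0, "fingers": 1},
  {"x": 0, "y": 0, "z": 0, "rx": 0, "ry": 0, "rz": 0, "fingers": 1},
  {"x": 0, "y": 0, "z": 0, "rx": 0, "ry": 0, "rz": 0, "fingers": 1},
  {"x": 0, "y": 0, "z": 0, "rx": 0, "ry": 0, "rz": 0, "fingers": 1},
])

```text
time_s: 14.6
tool_pos: [0.5509, 0.1906, 0.0811]
tool_rot: [180.0, 0.1, 94.2]
force: [-8.0, -3.6, 19.5]
grip_width: 0.0313
grasp_force: 50.0
```

Run:
```python
from m2 import *
a=cam('scene');print(scale(a)[1]);print(scale(cam('top'))[1]);delta(toW(0,65,.081),94.3)
save('home',cv2.resize(a['image'][180:260,320:420],(700,560),interpolation=2))
```

```text
{'red': [([69.9, -70.7], [15.7, 7.3], 3212)], 'blk': [([73.6, -74.6], [4.0, 3.2], 320), ([47.4, -70.9], [30.7, 5.7], 5047)]}
{'red': [([79.5, -77.1], [10.8, 4.7], 1485)], 'blk': [([56.8, -76.9], [26.5, 3.3], 1978)]}
tool [0.5509 0.1907 0.0811] [1.7997e+02 7.0000e-02 9.4240e+01] q [  8.  21. -36. 102.  14.  62. -28.] F [-8.  -3.6 19.6] w 0.0312 t 14.7
shift mm [0.2 0.1 0.1]
rotvec [ 0.0005  0.0012 -0.0011]
```

View pics/home.png

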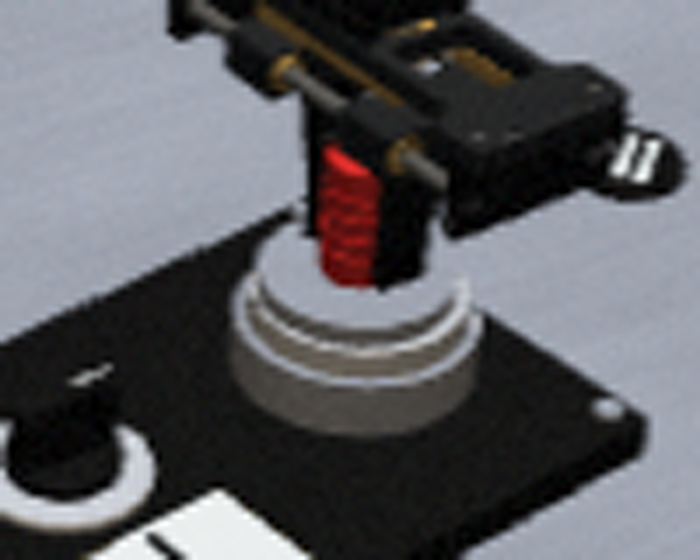

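The flange sits flat and centred on the collar (crop columns about 260–465 inside the die wall at 232–482). The push is steady and the pointer is still on the mark.

```bash
python3 -c "
from cell import workorder
print(workorder.sign_off())"
```

```text
the job is handed in; nothing more can be done
None
```

The job is handed in, and sign-off returned no verdict: the pointer measures 0.2 mm from the red mark, and the red pusher is seated flat on the stop collar, held down with a steady push of about 20 N.

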